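Tip the buckle barrow into the tray and lock it again

ROBOT

A 6-joint arm with a two-finger parallel gripper is mounted at the origin on the work surface. World frame = base frame: x ahead of the robot, y to its left, z up, the work surface at z = 0. Lengths are in m, angles in rad, forces in N, time in s.
With the tool pointing down it reaches from about 0.425 to 0.95 m from the base axis. Payload 3.5 kg.
Tool frame: the origin (TCP) lies at the very end of the fingers, on their centre line; the grasp point (between the pads) lies grasp_offset behind it (grasp_offset is the distance from the TCP to the grasp point, in m); z points along the fingers, y is the line along which they close (so a half turn about z gives the same grasp; the last joint's range is limited). The gripper opens to 85 mm and grips with 20 to 120 N. Pads are 22 mm wide; open, the fingers measure 114 mm over their backs; the gripper's body (76 mm by 85 mm) begins 54 mm behind the grasp point. The pads swing forward as they close: fully open they stand 13 mm farther back than shut.
Start: joints at [1.095, 0.286, 1.577, -0, 1.279, -0.15], TCP at [0.216, 0.639, 0.208] pointing down, gripper open.
Joint ranges: [-2.77, 2.77], [-0.9, 2.22], [0.21, 2.48], [-1.53, 4.67], [0.24, 2.81], [-2.84, 2.84]. Speed limits (rad/s): [2.79, 2.79, 3.14, 3.14, 3.14, 3.14].

INTERFACE

Orientations are given as [roll, pitch, yaw] about the fixed x, y, z axes, in that order (R = Rz(yaw) Ry(pitch) Rx(roll)).
In Python, from plant import * gives the robot as it stands.
- The arm moves only by the tool play_rows, never from a script. Its argument "plan" is a list that holds one entry, the list of rows, each a list of 7 numbers: the shift along the tool's x, y, z in cm, then the turn, a rotation vector about the tool's x, y, z in degrees, then the opening, from 0 (shut) to 1 (fully open). In form: [[[tx, ty, tz, rx, ry, rz, claw], ...]]. A call has 1 to 8 rows; each row shifts and turns the commanded pose from where the row before left it, along the tool's axes as they then stand; what a row does not reach is not made up. A row lasts 1/10 s, in which the tool goes at most 50 mm and 8.59 degrees, less where a joint would pass 70% of its speed; a pose out of reach is approached as far as the arm can. A call with a gripper value outside its range is refused whole. The fingers move at their own pace and stop on an object; the grip force is fixed at half the most. Time passes only in rows, so rows that do not move let the fingers close. It gives the time, the measured TCP pose, the force, the opening and the grip force at its end, in the units of the state.
- get_state(): the state, without advancing time (a new reading comes with each control period).
- snapshot(name): name is "scene" or "top" or "wrist"; returns a dict with "image" (384x512x3 uint8, red, green, blue), "camera_matrix" (3x3 intrinsics, pixels), "dist_coeffs" ([k1, k2, p1, p2, k3] as OpenCV has them; the pictures are not rectified), "R" (3x3) and "t" (3): a world point X has camera coordinates R X + t. Camera axes: x right, y down, z forward; pixel columns grow to the right and rows downward; lengths in m; the calibration is good to about 2 mm. A picture is of the moment at which its call begins. There is no depth.
- close_job(): hands the job in; it is judged then, once.
The state is a dict: "time_s": time; "q": joint angles; "joint_vel": joint speeds; "effort": joint torques, N m; "ee_pos": TCP position; "ee_rot": TCP orientation; "force": force on the tool from outside, world axes, zero at the start; "ft_torque": the same for the moment, N m; "gripper_width": finger opening in m; "finger_force": force on a finger pad.
Only numpy, scipy, OpenCV 4.12 (cv2) and the standard library are available. Lean on these libraries where they do the work, as an engineer would, in place of code of your own. Each camera call takes 0.05 s, during which the arm holds its last target. There are 200 camera calls.

TASK

Empty the small green tip barrow of its brass buckles into the blue tray in front of its wheel. Pull up the red lock knob and twist it so that it stays out, lift the red handle from under the low lamp until all three buckles have slid into the tray, lower the barrow gently back onto its legs without letting it drop, then twist the knob back so that it springs fully home and locks the barrow. Keep off the lamp and leave the jar, tin and bottle where they stand.

Things in the scene. Friction and masses are not known exactly. Their poses are not given: they have to be found in the camera images.
- stand: fixed steel base plate (200 x 310 x 6 mm) of the tipping stand; origin on the bench under the middle of the barrow. Its +x points from the handle to the tray (the way the load is tipped), +y to the side of the lock knob, z up. In this frame: handle at rest (-140, 0, 121) mm, wheel axle (80, 0, 45) mm, lock knob axis at x 75, y 115 mm, tray centre (212, 0, 0) mm. The knob's bracket is a post at (75, 160) mm, 156 mm tall, with an arm to the knob
- handle (a point): centre of the red cross-grip of the barrow: cylinder 24 mm diameter, 46 mm long, axis along the stand's y, on the end of a 16 mm steel bar that runs from its middle to the barrow. Can be pinched by its two flat ends (46 mm apart along the stand's y; 85 mm free beside each end). Rises and swings forward in an arc about the axle, radius 233 mm. Its own axes turn with the barrow
- axle (a point): centre of the wheel axle, 45 mm above the bench, about which the barrow tips; axes as the stand's
- barrow (a joint): tipping angle of the barrow, rad: 0 standing on its legs, grows as the handle is lifted, stop at 0.80. Barrow about 0.6 kg, tub 190 x 130 mm inside a 43 mm rim (top 135 mm above the bench), open at the front, smooth floor 92 mm above the bench; it takes some 3 to 4 N at the handle at first, less as it rises, and falls back when let go. The buckles slide out from about 0.4 to 0.6 rad. While the plunger is in, a tab on the barrow butts against it and the barrow cannot be tipped
- pull (a joint): how far the plunger is pulled up, m: 0 home (locked), stop at 0.018. A spring pulls it down with 4 N at home and about 7 N fully up. Twisting is free only above 0.011; once twisted, it rests on its collar at 0.011 when let go
- twist (a joint): turn of the plunger's knob, rad: 0 in line with its slot (only there, within about 0.15, can it drop home), grows counter-clockwise seen from above, stop at 1.40; light friction
- knob (a point): centre of the red wing grip of the lock plunger: bar 40 x 14 x 22 mm high, 192 mm above the bench when home; x axis along the bar's 40 mm length (along the stand's x when twist is 0), pinch the 14 mm width; pulled straight up. Turns and rises with the plunger
- lamp: fixed light bar over the barrow: box 45 mm (x) x 165 mm (y) x 20 mm, its underside 393 mm above the bench, centre at (-38, -62) mm in the stand's frame, on a 16 mm post at (-20, -135) mm. The handle rises to just below it (to some 150 mm under it), where there is no room for an upright tool: hold the handle from the robot's side with the tool leaning back 30 to 45 degrees. The origin of this entry is the stand's origin
- buckle0_mid (a point): centre of a brass buckle, open frame 46 x 38 x 8 mm, 60 g, lying in the barrow
- buckle1_mid (a point): centre of a second such buckle
- buckle2_mid (a point): centre of a third such buckle
- jar: bystander: amber jar with black lid, 52 mm diameter, 60 mm high; origin at the underside's centre
- tin: bystander: yellow can, 60 mm diameter, 75 mm high; origin at the underside's centre
- glue: bystander: green bottle, 40 mm diameter, 110 mm high; origin at the underside's centre
- tray_edge (a point): middle of the top edge (32 mm above the bench) of the wall nearest the wheel of the fixed open blue tray; the tray is 170 mm long (x, from this point away from the barrow), 210 mm wide (y, this point in the middle), 32 mm high, with 5 mm walls and floor; axes as the stand's
Mind the look-alikes: they are no part of the job. Leave any purple or turquoise look-alike of the part that bears buckle2_mid alone.

How it is judged:
On the way, in this order (a step that is already met when the one before it is completed fails the run):
1. the plunger is pulled and twisted so that it stays out (value of joint pull above 0.0075 m and value of joint twist above 0.15 rad and contact force between the fingers and anything else below 0.1 N), for 0.2 s.
2. the barrow is tipped up and all three buckles are in the tray (value of joint barrow above 0.35 rad and x of buckle0_mid in the frame of tray_edge between 0.001 and 0.169 m and y of buckle0_mid in the frame of tray_edge between -0.104 and 0.104 m and z of each of buckle0_mid, buckle1_mid, buckle2_mid in the frame of tray_edge below 0.013 m and x of buckle1_mid in the frame of tray_edge between 0.001 and 0.169 m and y of buckle1_mid in the frame of tray_edge between -0.104 and 0.104 m and x of buckle2_mid in the frame of tray_edge between 0.001 and 0.169 m and y of buckle2_mid in the frame of tray_edge between -0.104 and 0.104 m), for 0.1 s.
3. the barrow is lowered back onto its legs, the plunger still out (value of joint barrow below 0.03 rad and value of joint pull above 0.0075 m), for 0.1 s.
At the end, for the whole second after the job is handed in: the barrow stands on its legs (within 0.03 rad), the plunger is home (within 2 mm) and in line with its slot (within 0.2 rad), and all three buckles lie still within the tray's walls (value of joint barrow below 0.03 rad and value of joint pull below 0.002 m and value of joint twist below 0.2 rad and x of buckle0_mid in the frame of tray_edge between 0.001 and 0.169 m and y of buckle0_mid in the frame of tray_edge between -0.104 and 0.104 m and z of each of buckle0_mid, buckle1_mid, buckle2_mid in the frame of tray_edge below 0.013 m and x of buckle1_mid in the frame of tray_edge between 0.001 and 0.169 m and y of buckle1_mid in the frame of tray_edge between -0.104 and 0.104 m and x of buckle2_mid in the frame of tray_edge between 0.001 and 0.169 m and y of buckle2_mid in the frame of tray_edge between -0.104 and 0.104 m and linear speed of each of buckle0, buckle1, buckle2 below 0.02 m/s); the robot touches nothing.
It fails at once if the barrow is dropped (falls back faster than 2 rad/s) (velocity of joint barrow below -2 rad/s).
It fails at once if the lamp is pushed with more than 3 N (contact force between any of the arm, the fingers and lamp above 3 N).
It fails at once if a bystander is moved more than 20 mm or knocked over (distance of any of jar, tin, glue from where it was at the start of the episode above 0.02 m or angle between any of jar, tin, glue's own z axis and vertical above 0.35 rad).
It also fails if it takes over 72 s, if anything falls off the work surface, if the arm or the gripper's body presses on something with over 40 N, if the wrist force passes 120 N, or if a joint passes its speed limit or range.

## Working session

There is one attempt and no reset: what is moved stays moved. The work goes in short steps, Python scripts to look and compute and a tool call to move; the robot and the scene stay as the last step left them, time stands still between calls to the robot, and variables do not carry over. Pictures are saved under pics/ and viewed, at most 10 in all, crops included, and the job is handed in when it is done.

Besides the shell and the picture viewer there is one more tool, called after "Call:" as name(argument=value, ...) on one line, values as JSON. play_rows: Moves the arm, as the interface text tells. Its arguments: {"type":"object","properties":{"plan":{"type":"array","items":{"type":"array","items":{"type":"array","items":{"type":"number"}}}}},"required":["plan"]}

```bash
ls; mkdir -p pics
python3 - <<'E'
from plant import *
import cv2,numpy as np
s=get_state();print(s)
for n in("scene","top"):
    d=snapshot(n);cv2.imwrite(f"pics/{n}0.png",cv2.resize(d["image"][:,:,::-1],(768,576),interpolation=cv2.INTER_CUBIC))
    np.savez(f"{n}0.npz",**d);print(n,d["camera_matrix"],d["dist_coeffs"],d["R"],d["t"])
E
```

```text
pics
{'time_s': 0.0, 'q': array([ 1.09500640e+00,  2.87191376e-01,  1.57815077e+00,  1.20582219e-05,
        1.27861227e+00, -1.49987213e-01]), 'joint_vel': array([0.00208945, 0.00014163, 0.00027028, 0.00107443, 0.00012348,
       0.00088357]), 'effort': array([-5.44638333e-04, -4.06013024e+01, -2.92606813e+01, -2.77906802e-04,
        6.18139515e-03,  1.62035974e-05]), 'ee_pos': array([0.21568233, 0.63887301, 0.20694431]), 'ee_rot': array([-3.13925913e+00, -3.64316210e-04,  2.81578603e+00]), 'force': array([ 0.50591996,  0.22191301, -0.38911284]), 'ft_torque': array([ 0.02249667, -0.01056407, -0.01450917]), 'finger_force': 0.0, 'gripper_width': 0.08536306001223747}
scene [[470.01970029   0.         253.88084571]
 [  0.         470.01970029 189.65156988]
 [  0.           0.           1.        ]] [0.02638272 0.         0.         0.         0.        ] [[-0.57227566  0.82000125 -0.00992556]
 [ 0.47299793  0.32016778 -0.82083223]
 [-0.66990561 -0.47443708 -0.57108312]] [ 0.30415517 -0.16907886  1.58970566]
top [[440.58009629   0.         256.23906946]
 [  0.         440.58009629 185.44346023]
 [  0.           0.           1.        ]] [-0.08700514  0.          0.          0.          0.        ] [[-0.00690747 -0.99986998 -0.0145706 ]
 [-0.98965449  0.00892359 -0.14319344]
 [ 0.14330485  0.01343076 -0.98958746]] [0.04681983 0.61593238 1.0982012 ]
```

View pics/scene0.png

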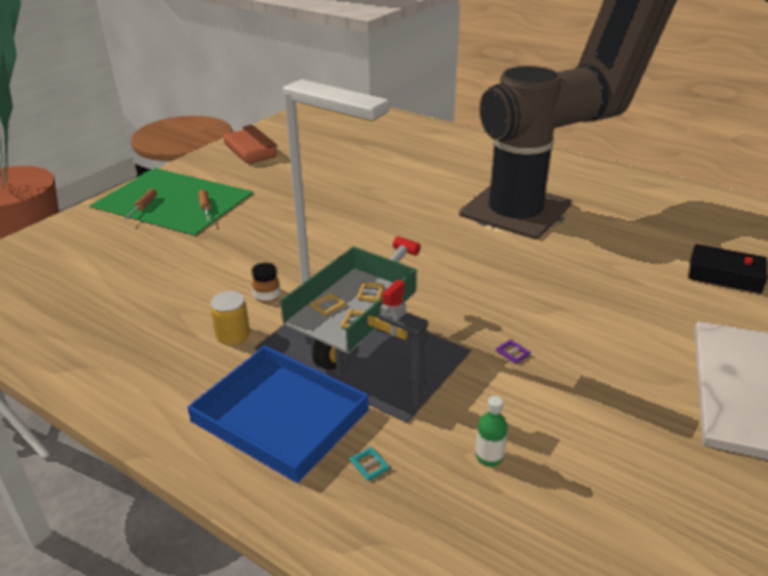

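View pics/top0.png

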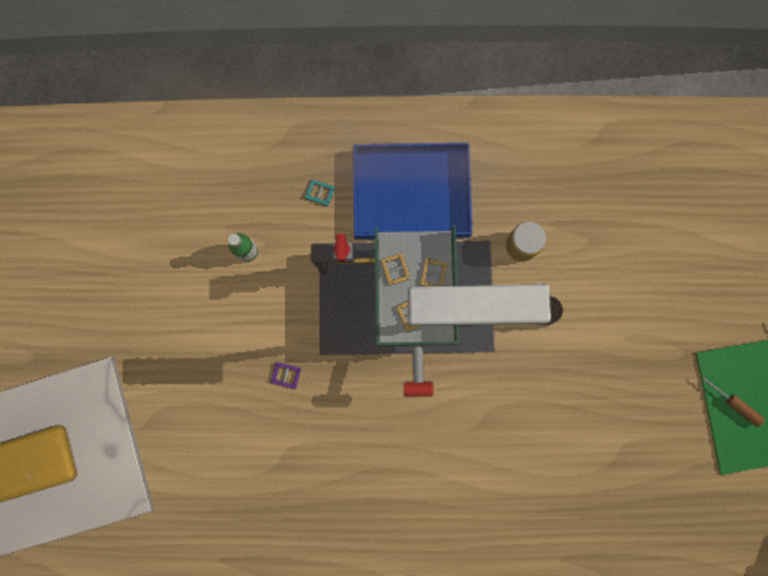

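Top view, at 768 px scale: red handle at (418,389), red knob at (342,247), three brass buckles in the tub at (396,269), (433,272) and (405,314). The purple (285,376) and turquoise (320,193) frames lie outside the barrow on the bench, so they are decoys and I won't touch them. Next I'll triangulate and confirm with a crop.

```bash
cat > h.py <<'E'
import numpy as np,cv2
def ray(d,px):
    u=cv2.undistortPoints(np.array([[px]],float),d["camera_matrix"],d["dist_coeffs"])[0,0]
    R=d["R"];return -R.T@d["t"],R.T@np.array([u[0],u[1],1.])
def tri(obs):
    A=[];b=[]
    for d,p in obs:
        c,v=ray(d,p);v=v/np.linalg.norm(v);P=np.eye(3)-np.outer(v,v);A.append(P);b.append(P@c)
    A=np.vstack(A);b=np.hstack(b);x=np.linalg.lstsq(A,b,rcond=None)[0];return x,np.abs(A@x-b).max()
def onz(d,p,z):
    c,v=ray(d,p);return c+v*(z-c[2])/v[2]
def proj(d,X):
    return cv2.projectPoints(np.array([X],float),cv2.Rodrigues(d["R"])[0],d["t"],d["camera_matrix"],d["dist_coeffs"])[0][0,0]
def reds(d):
    i=d["image"].astype(int);m=((i[...,0]>110)&(i[...,1]<60)&(i[...,2]<60)).astype(np.uint8)
    n,l,s,c=cv2.connectedComponentsWithStats(m);return [(c[k].round(2),s[k]) for k in range(1,n) if s[k][4]>25],l
E
python3 - <<'E'
from h import *
S=dict(np.load("scene0.npz"));T=dict(np.load("top0.npz"))
for d in(S,T):
    print(reds(d)[0])
def crop(d,c,h=24,w=32,k=12):
    x,y=c;return cv2.resize(d["image"][y-h:y+h,x-w:x+w,::-1],None,fx=k,fy=k,interpolation=cv2.INTER_CUBIC)
a=np.vstack([np.hstack([crop(S,(270,164)),crop(S,(262,196))]),np.hstack([crop(T,(279,259)),crop(T,(228,165))])])
cv2.imwrite("pics/crop1.png",cv2.resize(a,(768,576)))
# stand yaw: tray and plate
print([onz(T,(x/1.5,y/1.5),.032) for x,y in((354,146),(469,144),(353,236),(471,236))])
print([onz(T,(x/1.5,y/1.5),.006) for x,y in((319,354),(494,352))])
E
```

```text
[(array([271.52, 163.27]), array([263, 158,  17,  12,  95], dtype=int32)), (array([261.22, 195.53]), array([255, 187,  14,  17, 133], dtype=int32))]
[(array([227.56, 164.34]), array([224, 156,   9,  17, 118], dtype=int32)), (array([278.54, 259.05]), array([270, 255,  18,   9, 158], dtype=int32))]
[array([0.8601831 , 0.09534213, 0.032     ]), array([ 0.86177353, -0.11260884,  0.032     ]), array([0.69391089, 0.09699142, 0.032     ]), array([ 0.69193172, -0.11135271,  0.032     ])]
[array([0.48766557, 0.15876061, 0.006     ]), array([ 0.48870479, -0.14983654,  0.006     ])]
```

View pics/crop1.png

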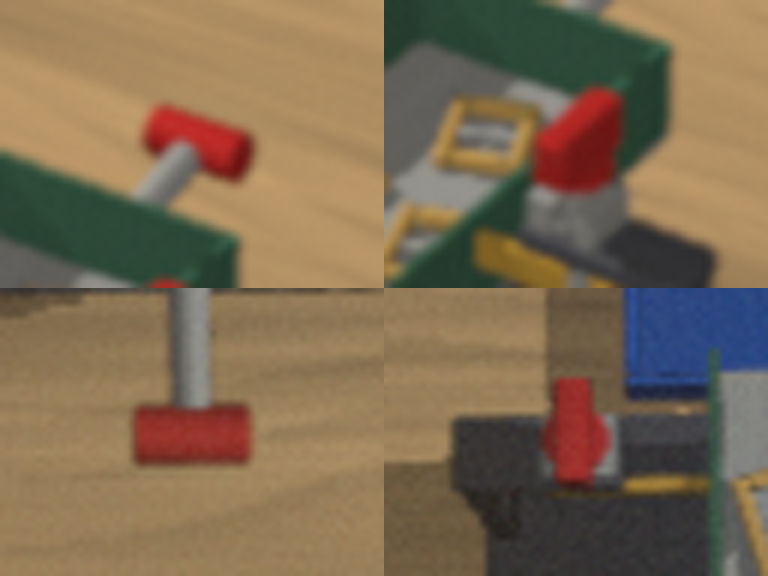

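Run:
```python
from h import *
S=dict(np.load("scene0.npz"));T=dict(np.load("top0.npz"))
print("handle",tri([(S,(271.3,163.5)),(T,(278.5,259.0))]))
print("knob",tri([(S,(261.2,195.5)),(T,(227.5,164.2))]))
# handle ends in top, knob ends in top
print(onz(T,(247+134/6,235+435/6-48),.121),onz(T,(247+249/6,235+435/6-48),.121))
print(onz(T,(196+190.5/6,141+90/6),.203),onz(T,(196+190.5/6,141+195/6),.203))
# tray edge corners scene: px/1.5
for p in((192,408),(367,404),(265,352),(296,474)): print(onz(S,(p[0]/1.5,p[1]/1.5),.032))
for p in((528,241),): print("tin",onz(T,(p[0]/1.5,p[1]/1.5),.075))
print("glue",onz(T,(235/1.5,240/1.5),.11),"jar",onz(T,(556/1.5,310/1.5),.06))
print("lamp",[onz(T,(x/1.5,y/1.5),.413) for x,y in((410,288),(550,285),(550,322),(410,324))])
```

```text
handle (array([ 0.42966855, -0.01183393,  0.12087232]), np.float64(0.0012447775895716266))
knob (array([0.64563996, 0.10337993, 0.19112919]), np.float64(0.0016753802384391336))
[0.4278851  0.01111647 0.121     ] [ 0.42751897 -0.03422432  0.121     ]
[0.6610682  0.10359608 0.203     ] [0.62099851 0.10348035 0.203     ]
[ 0.86735929 -0.10385799  0.032     ]
[0.71584511 0.10414917 0.032     ]
[ 0.71283371 -0.10164389  0.032     ]
[0.87462858 0.10273839 0.032     ]
tin [ 0.67348826 -0.20298065  0.075     ]
glue [0.672943   0.28805333 0.11      ] jar [ 0.55681993 -0.249383    0.06      ]
lamp [array([0.55111973, 0.00717145, 0.413     ]), array([ 0.55314845, -0.15626839,  0.413     ]), array([ 0.50994678, -0.15448909,  0.413     ]), array([0.50921225, 0.00768194, 0.413     ])]
```

Measured: stand origin ≈ (0.570, -0.012) with yaw ≈ 0, handle (0.430, -0.012, 0.121), knob (0.6455, 0.1035, 0.191). These match the text.

Run:
```python
import plant
print([n for n in dir(plant) if n[0]!='_']); print(getattr(plant,'grasp_offset',None))
```

```text
['MotionError', 'close_job', 'get_state', 'grasp_offset', 'snapshot']
0.0187
```

Call:
play_rows(plan=[[[0,0,0,0,0,-8,1],[0,0,0,0,0,-8,1],[0,0,0,0,0,-2.7,1],[-2.7,-3.35,0,0,0,0,1],[-2.7,-3.35,0,0,0,0,1],[-2.7,-3.35,0,0,0,0,1],[-2.7,-3.35,0,0,0,0,1],[-2.7,-3.35,0,0,0,0,1]]])

```text
time_s: 0.9
ee_pos: [0.3516, 0.4704, 0.2077]
ee_rot: [-3.141, -0.001, -3.141]
force: [1.2, 0.3, 0.6]
gripper_width: 0.0855
finger_force: 0.0
```

Call:
play_rows(plan=[[[-2.95,-3.65,-0.6,0,0,0,1],[-2.95,-3.65,-0.6,0,0,0,1],[-2.95,-3.65,-0.6,0,0,0,1],[-2.95,-3.65,-0.6,0,0,0,1],[-2.95,-3.65,-0.6,0,0,0,1],[-2.95,-3.65,0,0,0,0,1],[-2.95,-3.65,0,0,0,0,1],[-2.95,-3.65,0,0,0,0,1]]])

```text
time_s: 1.7
ee_pos: [0.5879, 0.1785, 0.2379]
ee_rot: [3.142, -0.001, -3.141]
force: [1.0, 0.8, -0.5]
gripper_width: 0.0853
finger_force: 0.0
```

Call:
play_rows(plan=[[[-2.95,-3.65,0,0,0,0,1],[-2.8,-3.8,0,0,0,0,1],[0,0,0,0,0,0,1],[0,0,0,0,0,0,1]]])

```text
time_s: 2.1
ee_pos: [0.6447, 0.1048, 0.2373]
ee_rot: [3.141, -0.002, 3.14]
force: [-0.2, 0.1, -0.3]
gripper_width: 0.0857
finger_force: 0.0
```

Run:
```python
from plant import *
from h import *
print(get_state()["ee_pos"])
a=[]
for n in("scene","wrist"):
    d=snapshot(n);np.savez(f"{n}1.npz",**d);a.append(d["image"][:,:,::-1])
    print(n,reds(d)[0],proj(d,[.6455,.1035,.203]))
a=np.hstack([cv2.resize(a[0][110:290,170:330],(400,450)),cv2.resize(a[1],(400,300)).__class__ and cv2.copyMakeBorder(cv2.resize(a[1],(400,300)),0,150,0,0,0)])
cv2.imwrite("pics/k1.png",a)
```

```text
[0.64474263 0.10476259 0.2372505 ]
scene [(array([270.72, 163.01]), array([263, 159,  15,  11,  82], dtype=int32)), (array([262.05, 195.86]), array([255, 187,  14,  17, 166], dtype=int32))] [262.22096452 190.9541049 ]
wrist [(array([257.45, 196.28]), array([245, 180,  21,  50, 292], dtype=int32))] [250.46731034 211.39124964]
```

View pics/k1.png

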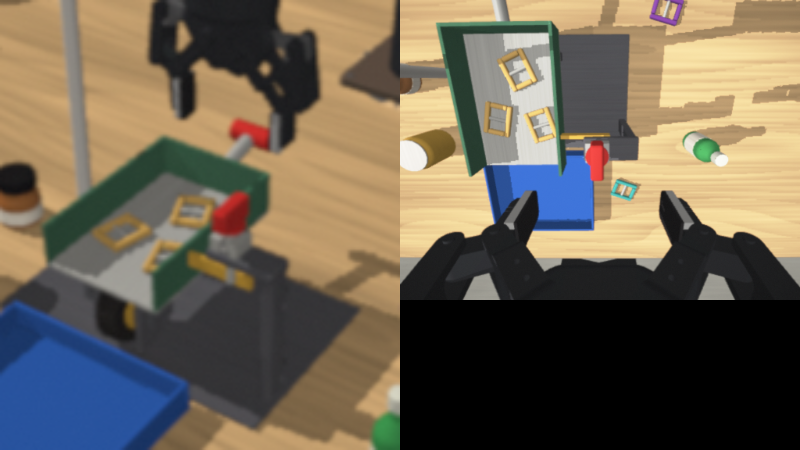

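Knob sits at (230,213) in the scene crop, midway between the open fingers, and the wrist view agrees. Descending and gripping.

Call:
play_rows(plan=[[[0.1,0,1.7,0,0,0,1],[0,0,1.7,0,0,0,1],[0,0,1.7,0,0,0,1],[0,0,0,0,0,0,1],[0,0,0,0,0,0,0],[0,0,0,0,0,0,0],[0,0,0,0,0,0,0],[0,0,0,0,0,0,0]]])

```text
time_s: 3.0
ee_pos: [0.6444, 0.1057, 0.1883]
ee_rot: [3.142, 0.002, -3.141]
force: [-0.9, -0.4, 0.3]
gripper_width: 0.028
finger_force: 0.0
```

Call:
play_rows(plan=[[[0,0,0,0,0,0,0],[0,0,0,0,0,0,0],[0,0,0,0,0,0,0],[0,0,0,0,0,0,0]]])

```text
time_s: 3.4
ee_pos: [0.6438, 0.1057, 0.1873]
ee_rot: [-3.142, 0.0, -3.141]
force: [-1.4, 0.5, 0.4]
gripper_width: -0.0003
finger_force: 0.0
```

Run:
```python
from plant import *
from h import *
a=[]
print(get_state()["ee_pos"],get_state()["gripper_width"])
for n in("scene","wrist"):
    d=snapshot(n);np.savez(f"{n}2.npz",**d);a.append(d["image"][:,:,::-1])
    print(n,reds(d)[0],proj(d,get_state()["ee_pos"]),proj(d,[.6455,.1035,.192]))
a=np.hstack([cv2.resize(a[0][150:240,220:300],(400,450),interpolation=cv2.INTER_CUBIC),cv2.resize(a[1][130:310,180:340],(400,450),interpolation=cv2.INTER_CUBIC)])
cv2.imwrite("pics/k2.png",a)
```

```text
[0.64381701 0.10572395 0.18734545] -0.0003381195688938984
scene [(array([261.94, 196.54]), array([255, 188,  14,  16, 154], dtype=int32))] [263.53123008 196.94967504] [262.21991767 195.1960966 ]
wrist [(array([257.05, 214.75]), array([242, 201,  27,  32, 382], dtype=int32))] [253.38055638 229.29023242] [249.97830522 234.83059579]
```

View pics/k2.png

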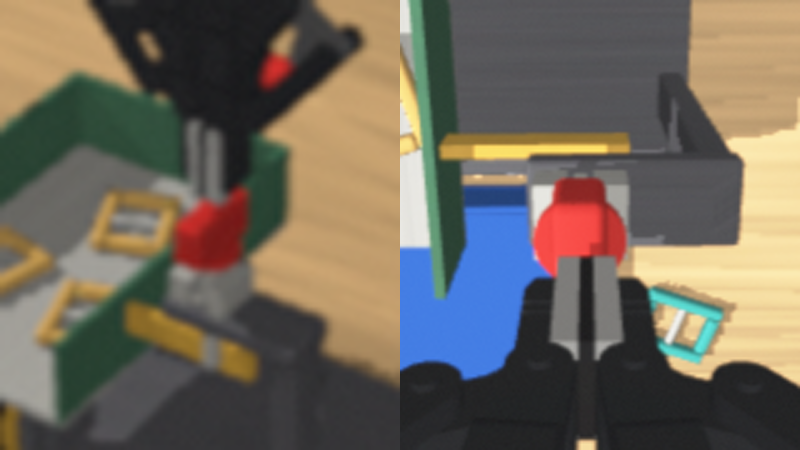

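Run:
```python
from h import *
S=dict(np.load("scene0.npz"));T=dict(np.load("top0.npz"));W=dict(np.load("wrist1.npz"));S2=dict(np.load("scene2.npz"));W2=dict(np.load("wrist2.npz"))
print("wrist cam",-W["R"].T@W["t"],-W2["R"].T@W2["t"])
for n,d in(("S",S),("T",T),("W",W)):
    for c in((.6455,.1035,.192),(.6455,.1035,.175)):
        P=np.array([proj(d,[c[0]+a*.02,c[1]+b*.007,c[2]+e*.011]) for a in(-1,1) for b in(-1,1) for e in(-1,1)])
        print(n,c,P.min(0).round(1),P.max(0).round(1))
print([ (n,reds(d)[0]) for n,d in (("S",S),("T",T),("W",W))])
for z in(.187,.20,.215): print(z,proj(S2,[.6438,.1057,z]),proj(W2,[.655,.1057,z]))
```

```text
wrist cam [0.56234389 0.1063305  0.40329734] [0.56159037 0.10622528 0.35297095]
S (0.6455, 0.1035, 0.192) [254.1 185.5] [270.2 205.1]
S (0.6455, 0.1035, 0.175) [254.2 192. ] [270.1 211.5]
T (0.6455, 0.1035, 0.192) [224.6 154. ] [231.6 173.2]
T (0.6455, 0.1035, 0.175) [225.3 155.6] [232.1 174.5]
W (0.6455, 0.1035, 0.192) [241.3 179.7] [259.4 234. ]
W (0.6455, 0.1035, 0.175) [242.2 174.6] [259. 225.]
[('S', [(array([271.52, 163.27]), array([263, 158,  17,  12,  95], dtype=int32)), (array([261.22, 195.53]), array([255, 187,  14,  17, 133], dtype=int32))]), ('T', [(array([227.56, 164.34]), array([224, 156,   9,  17, 118], dtype=int32)), (array([278.54, 259.05]), array([270, 255,  18,   9, 158], dtype=int32))]), ('W', [(array([257.45, 196.28]), array([245, 180,  21,  50, 292], dtype=int32))])]
0.187 [263.52196743 197.05920775] [253.34287742 243.79559567]
0.2 [263.53290418 192.06894184] [253.29443846 253.86100296]
0.215 [263.54580132 186.21756284] [253.2293606  267.38882774]
```

The fingers shut just above the bar: the tips show near z 0.207 in both views. I'll open, go about 13 mm lower so the grasp point is at the knob's centre, and close again.

Call:
play_rows(plan=[[[0,0,0,0,0,0,0.6],[0,0,0,0,0,0,0.6],[0,0,0,0,0,0,0.6],[0,0,0,0,0,0,0.6],[0,0,0,0,0,0,0.6],[0,-0.1,0.7,0,0,0,0.6],[0,0,0.6,0,0,0,0.6],[0,0,0,0,0,0,0.6]]])

```text
time_s: 4.3
ee_pos: [0.6428, 0.1047, 0.1723]
ee_rot: [-3.142, -0.003, -3.141]
force: [0.6, 0.3, -0.5]
gripper_width: 0.0513
finger_force: 0.0
```

Call:
play_rows(plan=[[[0,0,0,0,0,0,0],[0,0,0,0,0,0,0],[0,0,0,0,0,0,0],[0,0,0,0,0,0,0],[0,0,0,0,0,0,0],[0,0,0,0,0,0,0],[0,0,0,0,0,0,0]]])

```text
time_s: 5.0
ee_pos: [0.6441, 0.1043, 0.1749]
ee_rot: [-3.141, 0.001, -3.141]
force: [-1.2, -2.6, 3.1]
gripper_width: 0.0117
finger_force: 59.6
```

Gripped with 60 N. Next I pull up 16 mm.

Call:
play_rows(plan=[[[0,0,-0.3,0,0,0,0],[0,0,-0.3,0,0,0,0],[0,0,-0.3,0,0,0,0],[0,0,-0.3,0,0,0,0],[0,0,-0.3,0,0,0,0],[0,0,0,0,0,0,0],[0,0,0,0,0,0,0]]])

```text
time_s: 5.7
ee_pos: [0.6437, 0.1043, 0.188]
ee_rot: [-3.141, -0.001, -3.141]
force: [4.3, -3.7, -6.3]
gripper_width: 0.0114
finger_force: 58.6
```

Spring force is 6.3 N, so the pull is about 13.5 mm. Twisting counter-clockwise.

Call:
play_rows(plan=[[[0,0,-0.1,0,0,0,0],[0,0,0,0,0,-6,0],[0,0,0,0,0,-6,0],[0,0,0,0,0,-6,0],[0,0,0,0,0,-6,0],[0,0,0,0,0,-6,0],[0,0,0,0,0,-6,0],[0,0,0,0,0,-6,0]]])

```text
time_s: 6.5
ee_pos: [0.6439, 0.1037, 0.1889]
ee_rot: [-3.14, -0.002, -2.404]
force: [3.8, -5.5, -7.5]
gripper_width: 0.0116
finger_force: 58.6
```

Call:
play_rows(plan=[[[0,0,0,0,0,-6,0],[0,0,0,0,0,0,0],[0,0,0,0,0,0,0]]])

```text
time_s: 6.8
ee_pos: [0.644, 0.1036, 0.1889]
ee_rot: [-3.14, -0.002, -2.304]
force: [4.6, -5.6, -7.4]
gripper_width: 0.0114
finger_force: 58.6
```

Call:
play_rows(plan=[[[0,0,0.2,0,0,0,0],[0,0,0.1,0,0,0,0],[0,0,0,0,0,0,0.6],[0,0,0,0,0,0,0.6],[0,0,0,0,0,0,0.6],[0,0,0,0,0,0,0.6],[0,0,0,0,0,0,0.6],[0,0,0,0,0,0,0.6]]])

```text
time_s: 7.6
ee_pos: [0.6438, 0.105, 0.1876]
ee_rot: [3.142, 0.0, -2.303]
force: [0.5, 0.7, 0.2]
gripper_width: 0.0514
finger_force: 0.0
```

Call:
play_rows(plan=[[[0,0,-2,0,0,0,0.6],[0,0,-2,0,0,0,0.6],[0,0,-2,0,0,0,0.6],[0,0,0,0,0,0,0.6]]])

```text
time_s: 8.0
ee_pos: [0.6456, 0.1049, 0.2515]
ee_rot: [-3.137, 0.005, -2.303]
force: [0.1, 0.0, -0.3]
gripper_width: 0.0516
finger_force: 0.0
```

Run:
```python
from plant import *
from h import *
s=get_state();print(s["ee_pos"],s["q"],s["time_s"])
a=[]
for n in("scene","wrist"):
    d=snapshot(n);np.savez(f"{n}3.npz",**d);a.append(d["image"][:,:,::-1])
    print(n,reds(d)[0])
a=np.hstack([cv2.resize(a[0][110:290,170:330],(400,450),interpolation=cv2.INTER_CUBIC),cv2.resize(a[1][130:310,180:340],(400,450),interpolation=cv2.INTER_CUBIC)])
cv2.imwrite("pics/k3.png",a)
```

```text
[0.64562583 0.1048723  0.25149435] [ 6.06622225e-03  2.07911773e-01  1.59179436e+00  2.03521054e-04
  1.33485064e+00 -2.40319677e+00] 8.0
scene [(array([271.74, 163.31]), array([263, 159,  17,  11,  97], dtype=int32)), (array([261.53, 191.39]), array([257, 182,  11,  18, 142], dtype=int32))]
wrist [(array([260.04, 196.  ]), array([247, 179,  22,  49, 257], dtype=int32))]
```

View pics/k3.png

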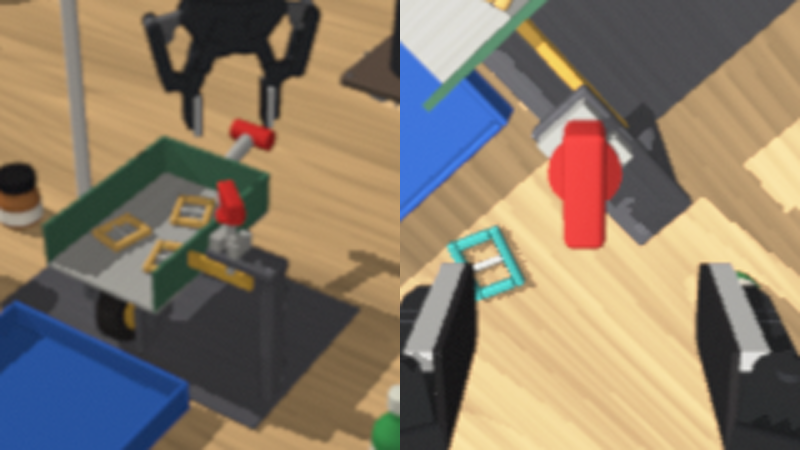

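The knob stands raised and twisted (scene crop (230,205)), and the fingers are clear. Moving back to the handle and leaning the tool.

Call:
play_rows(plan=[[[0,0,0,0,0,8,1],[0,0,0,0,0,8,1],[0,0,0,0,0,8,1],[0,0,0,0,0,8,1],[0,0,0,0,0,8,1],[0,0,0,0,0,8,1],[4,0,0,0,0,0,1],[4,0,0,0,0,0,1]]])

```text
time_s: 8.9
ee_pos: [0.5622, 0.1045, 0.2439]
ee_rot: [3.141, -0.005, -3.142]
force: [-0.5, 0.3, 0.1]
gripper_width: 0.0852
finger_force: 0.0
```

Call:
play_rows(plan=[[[4,0,0,0,0,0,1],[4,0,0,0,0,0,1],[3,0,0,0,0,0,1],[0,0,0,0,-8,0,1],[0,0,0,0,-8,0,1],[0,0,0,0,-8,0,1],[0,0,0,0,-8,0,1],[0,0,0,0,-8,0,1]]])

```text
time_s: 9.7
ee_pos: [0.4532, 0.1047, 0.246]
ee_rot: [3.141, 0.702, -3.141]
force: [-0.3, 0.2, -0.2]
gripper_width: 0.0851
finger_force: 0.0
```

Call:
play_rows(plan=[[[0,-3,0,0,0,0,1],[0,-3,0,0,0,0,1],[0,-3,0,0,0,0,1],[0,-2.7,0,0,0,0,1],[0,0,0,0,0,0,1],[0,0,0,0,0,0,1]]])

```text
time_s: 10.3
ee_pos: [0.4533, -0.0128, 0.2456]
ee_rot: [3.14, 0.696, 3.139]
force: [0.2, -0.1, -0.3]
gripper_width: 0.0856
finger_force: 0.0
```

Run:
```python
from plant import *
s=get_state();print(s["ee_pos"],s["ee_rot"],s["q"],s["time_s"])
```

```text
[ 0.45328465 -0.01281071  0.24561041] [3.13982509 0.69562351 3.13869889] [-0.41577459 -0.75035285  2.4778449   0.37020395  0.79691766 -2.16022005] 10.3
```

Call:
play_rows(plan=[[[0,0,0,0,7,0,1],[1.7,0,2.2,0,0,0,1],[1.7,0,2.2,0,0,0,1],[1.7,0,2.2,0,0,0,1],[1.7,0,2.2,0,0,0,1],[0,0,0,0,0,0,1],[0,0,0,0,0,0,1]]])

```text
time_s: 11.0
ee_pos: [0.4654, -0.0118, 0.1456]
ee_rot: [3.14, 0.558, -3.139]
force: [-1.8, 0.3, -0.1]
gripper_width: 0.0855
finger_force: 0.0
```

Run:
```python
from plant import *
from h import *
s=get_state();print(s["ee_pos"],s["ee_rot"],s["q"],s["time_s"])
a=[]
for n in("scene","wrist"):
    d=snapshot(n);np.savez(f"{n}4.npz",**d);a.append(d["image"][:,:,::-1])
    print(n,reds(d)[0],proj(d,[.43,-.012,.121]))
a=np.hstack([cv2.resize(a[0][80:260,190:350],(400,450),interpolation=cv2.INTER_CUBIC),cv2.copyMakeBorder(cv2.resize(a[1],(400,300)),0,150,0,0,0)])
cv2.imwrite("pics/k4.png",a)
```

```text
[ 0.46541463 -0.01184306  0.14561086] [ 3.13985906  0.55832127 -3.1392803 ] [-0.35869164 -0.48836456  2.48441873  0.32060878  0.64213155 -2.14070688] 11.0
scene [(array([271.63, 163.39]), array([263, 159,  17,  11,  94], dtype=int32)), (array([261.45, 191.25]), array([257, 182,  10,  18, 143], dtype=int32))] [271.73711533 163.51291639]
wrist [(array([265.44, 161.47]), array([ 217,  147,   75,   37, 1324], dtype=int32))] [253.81422263 164.77754087]
```

View pics/k4.png

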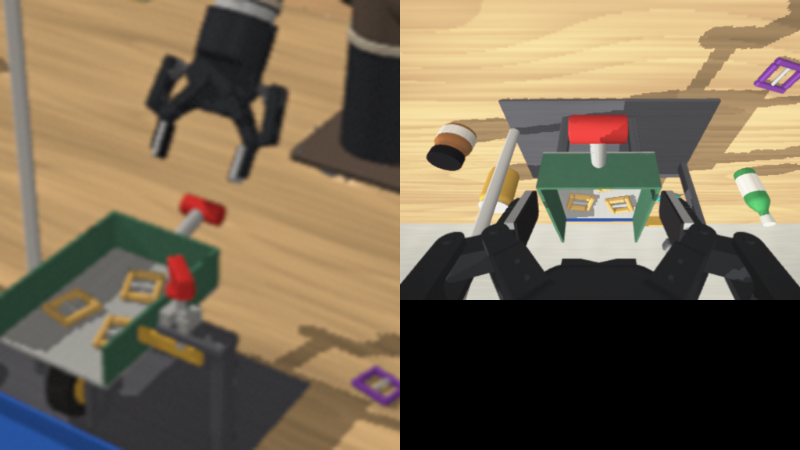

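The elbow is at its limit (q3 = 2.48), so I'll grasp with a smaller lean of about 19° and lean back more while lifting. In the wrist view the handle, at (198,129), is centred between the fingers.

Call:
play_rows(plan=[[[0,0,0,0,6.5,0,1],[0,0,0,0,6.5,0,1],[2,0,1.5,0,0,0,1],[2,0,1.5,0,0,0,1],[0,0,0,0,0,0,1],[0,0,0,0,0,0,1]]])

```text
time_s: 11.7
ee_pos: [0.4383, -0.0133, 0.1059]
ee_rot: [-3.142, 0.335, -3.141]
force: [1.2, 0.5, 0.4]
gripper_width: 0.0853
finger_force: 0.0
```

Run:
```python
from plant import *
s=get_state();print(s["ee_pos"],s["ee_rot"],s["q"],s["time_s"])
```

```text
[ 0.43831192 -0.0133471   0.1058984 ] [-3.14157552  0.33544749 -3.141152  ] [-0.33172046 -0.36890536  2.43549522  0.15597719  0.76273925 -1.99887508] 11.7
```

Call:
play_rows(plan=[[[0,0,0,0,0,0,0],[0,0,0,0,0,0,0],[0,0,0,0,0,0,0],[0,0,0,0,0,0,0],[0,0,0,0,0,0,0],[0,0,0,0,0,0,0],[0,0,0,0,0,0,0]]])

```text
time_s: 12.4
ee_pos: [0.4388, -0.0128, 0.1069]
ee_rot: [3.139, 0.334, -3.141]
force: [-6.3, 3.4, 10.5]
gripper_width: 0.0421
finger_force: 59.1
```

```bash
cat > lift.py <<'E'
# waypoints: grasp point on arc about axle (world .650,.045), lean schedule; prints tool-axis rows
import sys,numpy as np
from plant import *
def rows(p0,lean0,th0,th1,lean1,n,hx=.430,hz=.121):
    ax=np.array([.650,.045]);r=np.array([hx,hz])-ax
    R=lambda t:np.array([[np.cos(t),np.sin(t)],[-np.sin(t),np.cos(t)]])
    p=np.array(p0);l0=lean0
    for k in range(1,n+1):
        th=th0+(th1-th0)*k/n;l=lean0+(lean1-lean0)*k/n
        tgt=ax+R(th)@r+.0187*np.array([np.sin(l),-np.cos(l)])
        d=tgt-p
        out=[]
        for lx in(l0,l): # shift before turn / after turn
            out+=[100*(-np.cos(lx)*d[0]-np.sin(lx)*d[1]),100*(np.sin(lx)*d[0]-np.cos(lx)*d[1])]
        print(round(th,3),np.round(out,2),"ry",round(-np.degrees(l-l0),2),tgt.round(4))
        p=tgt;l0=l
E
python3 - <<'E'
from lift import *
s=get_state();print(s["ee_pos"],s["ee_rot"],s["force"],s["gripper_width"])
l=s["ee_rot"][1];p=s["ee_pos"][[0,2]]
g=p-.0187*np.array([np.sin(l),-np.cos(l)]);print("grasp pt",g)
rows(p,l,0,.68,.66,32,*g)
E
```

```text
[ 0.43876261 -0.01280067  0.1069296 ] [ 3.13945302  0.33440513 -3.14107976] [-6.27971029  3.36016158 10.53978911] 0.042121426160693774
grasp pt [0.43262513 0.12459372]
0.021 [-0.33 -0.38 -0.34 -0.37] ry -0.58 [0.4407 0.1116]
0.043 [-0.35 -0.37 -0.35 -0.36] ry -0.58 [0.4427 0.1162]
0.064 [-0.36 -0.36 -0.36 -0.35] ry -0.58 [0.4448 0.1208]
0.085 [-0.37 -0.35 -0.37 -0.34] ry -0.58 [0.447  0.1254]
0.106 [-0.38 -0.34 -0.38 -0.33] ry -0.58 [0.4493 0.1299]
0.128 [-0.39 -0.32 -0.39 -0.32] ry -0.58 [0.4517 0.1343]
0.149 [-0.4  -0.31 -0.4  -0.31] ry -0.58 [0.4542 0.1387]
0.17 [-0.41 -0.3  -0.41 -0.3 ] ry -0.58 [0.4568 0.1431]
0.191 [-0.42 -0.29 -0.42 -0.28] ry -0.58 [0.4594 0.1474]
0.213 [-0.43 -0.27 -0.43 -0.27] ry -0.58 [0.4622 0.1517]
0.234 [-0.44 -0.26 -0.44 -0.26] ry -0.58 [0.465  0.1559]
0.255 [-0.44 -0.25 -0.45 -0.24] ry -0.58 [0.468  0.1601]
0.276 [-0.45 -0.23 -0.45 -0.23] ry -0.58 [0.471  0.1642]
0.298 [-0.46 -0.22 -0.46 -0.22] ry -0.58 [0.4741 0.1682]
0.319 [-0.47 -0.21 -0.47 -0.2 ] ry -0.58 [0.4773 0.1722]
0.34 [-0.47 -0.19 -0.47 -0.19] ry -0.58 [0.4805 0.1761]
0.361 [-0.48 -0.18 -0.
[... 183 characters left out ...]
 -0.58 [0.4944 0.1911]
0.446 [-0.5  -0.12 -0.5  -0.11] ry -0.58 [0.498  0.1947]
0.468 [-0.5 -0.1 -0.5 -0.1] ry -0.58 [0.5017 0.1982]
0.489 [-0.5  -0.09 -0.5  -0.08] ry -0.58 [0.5055 0.2016]
0.51 [-0.51 -0.07 -0.51 -0.07] ry -0.58 [0.5094 0.2049]
0.531 [-0.51 -0.06 -0.51 -0.05] ry -0.58 [0.5133 0.2082]
0.552 [-0.51 -0.04 -0.51 -0.04] ry -0.58 [0.5173 0.2114]
0.574 [-0.51 -0.03 -0.51 -0.02] ry -0.58 [0.5213 0.2145]
0.595 [-0.51 -0.01 -0.51 -0.01] ry -0.58 [0.5254 0.2175]
0.616 [-0.51  0.   -0.51  0.01] ry -0.58 [0.5296 0.2205]
0.638 [-0.51  0.02 -0.51  0.02] ry -0.58 [0.5339 0.2233]
0.659 [-0.51  0.03 -0.51  0.04] ry -0.58 [0.5381 0.2261]
0.68 [-0.51  0.05 -0.51  0.05] ry -0.58 [0.5425 0.2288]
```

Call:
play_rows(plan=[[[-0.33,0,-0.38,0,-0.6,0,0],[-0.35,0,-0.37,0,-0.6,0,0],[-0.36,0,-0.36,0,-0.6,0,0],[-0.37,0,-0.35,0,-0.6,0,0],[-0.38,0,-0.34,0,-0.6,0,0],[-0.39,0,-0.32,0,-0.6,0,0],[-0.4,0,-0.31,0,-0.6,0,0],[-0.41,0,-0.3,0,-0.6,0,0]]])

```text
time_s: 13.2
ee_pos: [0.4557, -0.0127, 0.1411]
ee_rot: [3.139, 0.417, -3.141]
force: [2.6, 4.2, -4.8]
gripper_width: 0.0412
finger_force: 61.3
```

Lifting well (force ≈ -5 N). Continuing.

Call:
play_rows(plan=[[[-0.42,0,-0.29,0,-0.6,0,0],[-0.43,0,-0.27,0,-0.6,0,0],[-0.44,0,-0.26,0,-0.6,0,0],[-0.44,0,-0.25,0,-0.6,0,0],[-0.45,0,-0.23,0,-0.6,0,0],[-0.46,0,-0.22,0,-0.6,0,0],[-0.47,0,-0.21,0,-0.6,0,0],[-0.47,0,-0.19,0,-0.6,0,0]]])

```text
time_s: 14.0
ee_pos: [0.4786, -0.0126, 0.1742]
ee_rot: [3.14, 0.497, -3.14]
force: [-7.3, 5.5, 1.4]
gripper_width: 0.0402
finger_force: 59.7
```

Call:
play_rows(plan=[[[-0.48,0,-0.18,0,-0.6,0,0],[-0.48,0,-0.16,0,-0.6,0,0],[-0.49,0,-0.15,0,-0.6,0,0],[-0.49,0,-0.13,0,-0.6,0,0],[-0.5,0,-0.12,0,-0.6,0,0],[-0.5,0,-0.1,0,-0.6,0,0],[-0.5,0,-0.09,0,-0.6,0,0],[-0.51,0,-0.07,0,-0.6,0,0]]])

```text
time_s: 14.8
ee_pos: [0.509, -0.0125, 0.2065]
ee_rot: [3.14, 0.586, -3.139]
force: [-13.6, 8.3, 11.2]
gripper_width: 0.0399
finger_force: 58.2
```

Run:
```python
from plant import *
from h import *
s=get_state();print(s["ee_pos"],s["ee_rot"],s["q"],s["force"])
a=[]
for n in("scene","top"):
    d=snapshot(n);np.savez(f"{n}5.npz",**d);a.append(d["image"][:,:,::-1])
    print(n,reds(d)[0])
a=np.hstack([cv2.resize(a[0][50:338,110:366],(400,450),interpolation=cv2.INTER_CUBIC),cv2.resize(a[1][70:295,180:380],(400,450),interpolation=cv2.INTER_CUBIC)])
cv2.imwrite("pics/k5.png",a)
```

```text
[ 0.50901829 -0.0124785   0.20654616] [ 3.14007788  0.58617691 -3.13922873] [-0.32214205 -0.44320487  2.34794208  0.28129946  0.69517857 -2.06246789] [-13.6472975    8.2751101   11.17865251]
scene [(array([257.91, 141.56]), array([249, 136,  19,  12, 129], dtype=int32)), (array([260.99, 191.17]), array([256, 182,  11,  18, 153], dtype=int32))]
top [(array([226.98, 163.35]), array([219, 157,  16,  14,  99], dtype=int32)), (array([278.68, 231.05]), array([271, 227,  18,   8, 108], dtype=int32))]
```

View pics/k5.png

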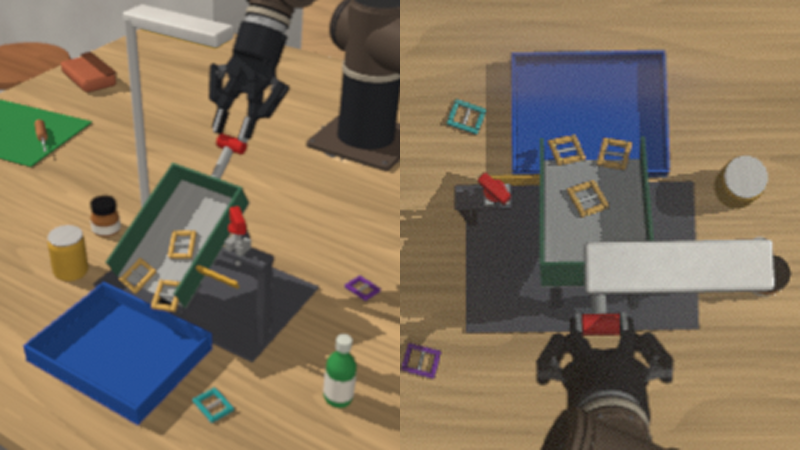

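The barrow is tipped about 0.5 rad and the buckles are sliding off the front edge into the tray (top crop (565,150), (615,152), (588,198)). The gripper stays behind the lamp. Lifting a bit more and waiting.

Call:
play_rows(plan=[[[-0.51,0,-0.06,0,-0.6,0,0],[-0.51,0,-0.04,0,-0.6,0,0],[-0.51,0,-0.03,0,-0.6,0,0],[-0.51,0,-0.01,0,-0.6,0,0],[-0.51,0,0,0,-0.6,0,0],[-0.51,0,0.02,0,-0.6,0,0],[-0.51,0,0.03,0,-0.6,0,0],[0,0,0,0,0,0,0]]])

```text
time_s: 15.7
ee_pos: [0.5397, -0.0124, 0.2312]
ee_rot: [3.14, 0.667, -3.14]
force: [-10.8, 10.3, 13.1]
gripper_width: 0.0393
finger_force: 58.1
```

Call:
play_rows(plan=[[[0,0,0,0,0,0,0],[0,0,0,0,0,0,0],[0,0,0,0,0,0,0],[0,0,0,0,0,0,0],[0,0,0,0,0,0,0]]])

```text
time_s: 16.2
ee_pos: [0.5394, -0.0124, 0.2311]
ee_rot: [3.14, 0.666, -3.14]
force: [-11.1, 8.9, 11.9]
gripper_width: 0.0391
finger_force: 58.2
```

Run:
```python
from plant import *
from h import *
s=get_state();print(s["ee_pos"],s["ee_rot"],s["q"],s["force"])
a=[]
for n in("scene","top"):
    d=snapshot(n);np.savez(f"{n}6.npz",**d);a.append(d["image"][:,:,::-1])
    print(n,reds(d)[0])
a=np.hstack([cv2.resize(a[0][50:338,110:366],(400,450),interpolation=cv2.INTER_CUBIC),cv2.resize(a[1][70:295,180:380],(400,450),interpolation=cv2.INTER_CUBIC)])
cv2.imwrite("pics/k6.png",a)
```

```text
[ 0.53943982 -0.01239718  0.23107195] [ 3.1403114   0.66641039 -3.13981858] [-0.31031196 -0.41683643  2.30877315  0.32858228  0.63348116 -2.08739289] [-11.05998047   8.93265798  11.85086785]
scene [(array([251.14, 138.04]), array([242, 132,  19,  13, 147], dtype=int32)), (array([260.95, 191.33]), array([256, 182,  12,  18, 146], dtype=int32))]
top [(array([226.85, 163.3 ]), array([219, 157,  16,  14, 102], dtype=int32)), (array([279.88, 219.46]), array([272, 217,  17,   7,  74], dtype=int32))]
```

View pics/k6.png

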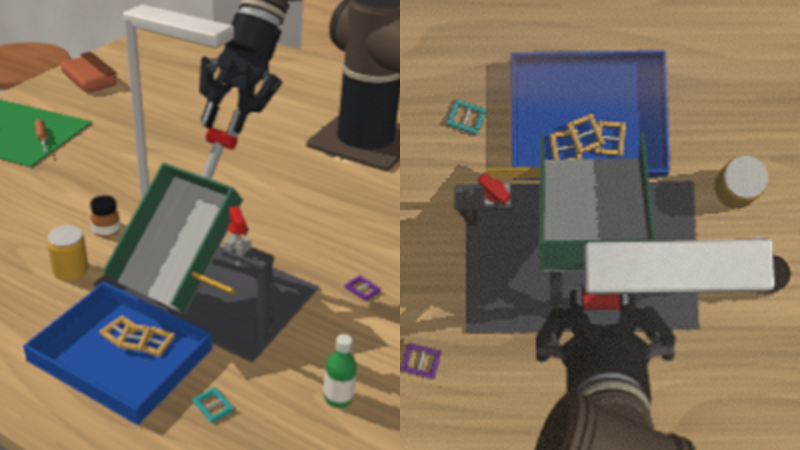

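All three buckles lie in the tray (scene crop (137,335)) and the tub is empty. Lowering along the reversed arc.

Call:
play_rows(plan=[[[0.51,0,-0.03,0,0.6,0,0],[0.51,0,-0.02,0,0.6,0,0],[0.51,0,0,0,0.6,0,0],[0.51,0,0.01,0,0.6,0,0],[0.51,0,0.03,0,0.6,0,0],[0.51,0,0.04,0,0.6,0,0],[0.51,0,0.06,0,0.6,0,0],[0.51,0,0.07,0,0.6,0,0]]])

```text
time_s: 17.1
ee_pos: [0.5056, -0.0125, 0.2035]
ee_rot: [3.14, 0.576, -3.139]
force: [-14.9, 7.1, 10.9]
gripper_width: 0.039
finger_force: 67.1
```

Call:
play_rows(plan=[[[0.5,0,0.09,0,0.6,0,0],[0.5,0,0.1,0,0.6,0,0],[0.5,0,0.12,0,0.6,0,0],[0.49,0,0.13,0,0.6,0,0],[0.49,0,0.15,0,0.6,0,0],[0.48,0,0.16,0,0.6,0,0],[0.48,0,0.18,0,0.6,0,0],[0.47,0,0.19,0,0.6,0,0]]])

```text
time_s: 17.9
ee_pos: [0.4756, -0.0126, 0.1704]
ee_rot: [3.14, 0.486, -3.139]
force: [-12.1, 4.7, 5.9]
gripper_width: 0.0388
finger_force: 78.5
```

Call:
play_rows(plan=[[[0.47,0,0.21,0,0.6,0,0],[0.46,0,0.22,0,0.6,0,0],[0.45,0,0.23,0,0.6,0,0],[0.44,0,0.25,0,0.6,0,0],[0.44,0,0.26,0,0.6,0,0],[0.43,0,0.27,0,0.6,0,0],[0.42,0,0.29,0,0.6,0,0],[0.41,0,0.3,0,0.6,0,0]]])

```text
time_s: 18.7
ee_pos: [0.4522, -0.0127, 0.1351]
ee_rot: [3.14, 0.4, -3.139]
force: [-9.9, 3.6, 1.4]
gripper_width: 0.039
finger_force: 90.2
```

Run:
```python
from lift import *
from h import *
s=get_state();l=s["ee_rot"][1];p=s["ee_pos"][[0,2]]
print(p,l,s["force"],s["q"],"grasp pt",p-.0187*np.array([np.sin(l),-np.cos(l)]))
for n in("scene","top"):print(reds(snapshot(n))[0])
```

```text
[0.45218678 0.13507799] 0.3999302927554822 [-9.94051814  3.58672847  1.39795306] [-0.33422026 -0.41675007  2.42167367  0.18855677  0.76642638 -2.01903549] grasp pt [0.44490586 0.15230234]
[(array([268.7, 156.5]), array([260, 151,  18,  12, 100], dtype=int32)), (array([261.52, 191.45]), array([256, 182,  11,  18, 142], dtype=int32))]
[(array([226.94, 163.29]), array([219, 157,  16,  14, 100], dtype=int32)), (array([277.47, 254.03]), array([271, 250,  16,   8,  88], dtype=int32))]
```

Call:
play_rows(plan=[[[0.4,0,0.31,0,0.6,0,0],[0.39,0,0.32,0,0.6,0,0],[0.38,0,0.34,0,0.6,0,0],[0.37,0,0.35,0,0.6,0,0],[0.36,0,0.36,0,0.6,0,0],[0.35,0,0.37,0,0.6,0,0],[0,0,0,0,0,0,0]]])

```text
time_s: 19.5
ee_pos: [0.4387, -0.0128, 0.1076]
ee_rot: [3.14, 0.336, -3.139]
force: [-10.4, 2.5, 2.7]
gripper_width: 0.039
finger_force: 98.6
```

Run:
```python
from lift import *
from h import *
s=get_state();l=s["ee_rot"][1];p=s["ee_pos"][[0,2]]
print(p,l,s["force"],s["q"],"grasp pt",p-.0187*np.array([np.sin(l),-np.cos(l)]))
S,T=snapshot("scene"),snapshot("top")
for d in (S,T):print(reds(d)[0])
```

```text
[0.43873501 0.10762935] 0.3363921856683205 [-10.44331071   2.51659156   2.72589792] [-0.33171601 -0.37132318  2.43380011  0.1587609   0.76686014 -2.00218038] grasp pt [0.43256245 0.12528125]
[(array([271.08, 163.28]), array([263, 158,  17,  12,  90], dtype=int32)), (array([261.5 , 191.34]), array([257, 182,  11,  18, 143], dtype=int32))]
[(array([226.94, 163.29]), array([219, 157,  16,  14, 100], dtype=int32)), (array([277.56, 258.14]), array([270, 255,  17,   8,  96], dtype=int32))]
```

Back at the start height. I press down slightly to confirm it is on its legs, then release.

Call:
play_rows(plan=[[[0.05,0,0.13,0,0,0,0],[0.05,0,0.13,0,0,0,0],[0,0,0,0,0,0,0]]])

```text
time_s: 19.9
ee_pos: [0.4389, -0.0128, 0.1073]
ee_rot: [3.14, 0.336, -3.138]
force: [-23.1, 4.7, 20.5]
gripper_width: 0.0392
finger_force: 106.2
```

Call:
play_rows(plan=[[[0,0,0,0,0,0,1],[0,0,0,0,0,0,1],[0,0,0,0,0,0,1],[0,0,0,0,0,0,1],[0,0,0,0,0,0,1],[0,0,0,0,0,0,1],[0,0,0,0,0,0,1]]])

```text
time_s: 20.6
ee_pos: [0.4411, -0.0133, 0.1058]
ee_rot: [3.141, 0.344, -3.141]
force: [0.1, 0.5, -0.2]
gripper_width: 0.0856
finger_force: 0.0
```

Run:
```python
from lift import *
from h import *
s=get_state();print(s["ee_pos"],s["ee_rot"],s["q"])
for n in("scene","top"):print(reds(snapshot(n))[0])
```

```text
[ 0.44106548 -0.01331846  0.10579833] [ 3.1412319   0.34416884 -3.14073599] [-0.33154013 -0.3655635   2.43503806  0.16236362  0.75215657 -2.0040533 ]
[(array([271.63, 163.39]), array([263, 159,  17,  11,  94], dtype=int32)), (array([261.49, 191.28]), array([257, 182,  11,  18, 144], dtype=int32))]
[(array([226.98, 163.35]), array([219, 157,  16,  14,  99], dtype=int32)), (array([277.8 , 258.57]), array([270, 255,  18,   9, 138], dtype=int32))]
```

Call:
play_rows(plan=[[[-1.2,0,-3.4,0,0,0,1],[-1.2,0,-3.4,0,0,0,1],[-1.2,0,-3.4,0,0,0,1],[-1.2,0,-3.4,0,0,0,1],[0,4,0,0,0,0,0.6],[0,4,0,0,0,0,0.6],[0,3.8,0,0,0,0,0.6],[0,0,0,0,6.6,0,0.6]]])

```text
time_s: 21.5
ee_pos: [0.4374, 0.1091, 0.2491]
ee_rot: [3.14, 0.225, -3.133]
force: [-0.1, -0.1, 0.5]
gripper_width: 0.0514
finger_force: 0.0
```

Call:
play_rows(plan=[[[0,0,0,0,6.5,0,0.6],[0,0,0,0,6.5,0,0.6],[-4,0,0,0,0,0,0.6],[-4,0,0,0,0,0,0.6],[-4,0,0,0,0,0,0.6],[-4,0,0,0,0,0,0.6],[0,0,0,0,0,0,0.6],[0,0,0,0,0,0,0.6]]])

```text
time_s: 22.3
ee_pos: [0.6002, 0.1047, 0.2491]
ee_rot: [3.141, -0.001, -3.141]
force: [-0.5, -0.8, -0.2]
gripper_width: 0.051
finger_force: 0.0
```

Call:
play_rows(plan=[[[0,0,0,0,0,-8,0.6],[0,0,0,0,0,-8,0.6],[0,0,0,0,0,-8,0.6],[0,0,0,0,0,-8,0.6],[0,0,0,0,0,-8,0.6],[0,0,0,0,0,-8,0.6],[0,0,0,0,0,0,0.6],[0,0,0,0,0,0,0.6]]])

```text
time_s: 23.1
ee_pos: [0.5994, 0.105, 0.251]
ee_rot: [-3.14, 0.002, -2.306]
force: [0.3, 0.6, 0.6]
gripper_width: 0.0512
finger_force: 0.0
```

Run:
```python
from plant import *
import numpy as np
from scipy.spatial.transform import Rotation as Ro
s=get_state();print(s["ee_pos"],s["ee_rot"])
R=Ro.from_euler("xyz",s["ee_rot"]);print(100*R.inv().apply(np.array([.6448,.1045,.186])-s["ee_pos"]))
Rt=Ro.from_euler("xyz",[np.pi,0,-2.303]);print((R.inv()*Rt).as_rotvec(degrees=True))
```

```text
[0.59942751 0.10495403 0.25104039] [-3.13990177e+00  2.25320148e-03 -2.30559634e+00]
[-2.99359798 -3.38590577  6.5165355 ]
[-0.09704776  0.12897306 -0.14886828]
```

Call:
play_rows(plan=[[[-1.5,-1.7,0,0,0,0,0.6],[-1.5,-1.7,0,0,0,0,0.6],[0,0,0,0,0,0,0.6],[0,0,2.2,0,0,0,0.6],[0,0,2.2,0,0,0,0.6],[0,0,2.1,0,0,0,0.6],[0,0,0,0,0,0,0.6],[0,0,0,0,0,0,0]]])

```text
time_s: 23.9
ee_pos: [0.645, 0.1045, 0.1858]
ee_rot: [-3.141, 0.001, -2.304]
force: [0.3, 0.1, 0.9]
gripper_width: 0.0377
finger_force: 0.0
```

Call:
play_rows(plan=[[[0,0,0,0,0,0,0],[0,0,0,0,0,0,0],[0,0,0,0,0,0,0],[0,0,0,0,0,0,0],[0,0,0,0,0,0,0],[0,0,0,0,0,0,0]]])

```text
time_s: 24.5
ee_pos: [0.6462, 0.1048, 0.188]
ee_rot: [-3.139, 0.004, -2.303]
force: [-2.4, 1.2, 5.7]
gripper_width: 0.0109
finger_force: 58.9
```

Gripped. Now a slight lift off the collar, then twist back 48°.

Call:
play_rows(plan=[[[0,0,-0.3,0,0,0,0],[0,0,-0.1,0,0,0,0],[0,0,0,0,0,8,0],[0,0,0,0,0,8,0],[0,0,0,0,0,8,0],[0,0,0,0,0,8,0],[0,0,0,0,0,8,0],[0,0,0,0,0,8,0]]])

```text
time_s: 25.3
ee_pos: [0.646, 0.1039, 0.1875]
ee_rot: [-3.141, 0.003, 3.137]
force: [4.7, -0.4, -6.4]
gripper_width: 0.0107
finger_force: 58.6
```

Call:
play_rows(plan=[[[0,0,0,0,0,0,0],[0,0,0,0,0,0,0]]])

```text
time_s: 25.5
ee_pos: [0.646, 0.1039, 0.1881]
ee_rot: [-3.141, 0.002, -3.138]
force: [4.4, -0.1, -7.5]
gripper_width: 0.0105
finger_force: 58.6
```

Call:
play_rows(plan=[[[0,0,0.3,0,0,0,0],[0,0,0.3,0,0,0,0],[0,0,0.3,0,0,0,0],[0,0,0.3,0,0,0,0],[0,0,0.2,0,0,0,0],[0,0,0,0,0,0,0]]])

```text
time_s: 26.1
ee_pos: [0.6462, 0.1041, 0.1771]
ee_rot: [-3.141, 0.004, -3.14]
force: [2.1, -2.8, 0.7]
gripper_width: 0.0108
finger_force: 59.7
```

Call:
play_rows(plan=[[[0,0,0,0,0,0,0.6],[0,0,0,0,0,0,0.6],[0,0,0,0,0,0,0.6],[0,0,0,0,0,0,0.6],[0,0,0,0,0,0,0.6],[0,0,-3,0,0,0,0.6],[0,0,-3,0,0,0,0.6],[0,0,0,0,0,0,0.6]]])

```text
time_s: 26.9
ee_pos: [0.6483, 0.1046, 0.2417]
ee_rot: [3.141, 0.012, -3.141]
force: [-0.7, 0.1, 0.6]
gripper_width: 0.0515
finger_force: 0.0
```

Run:
```python
from plant import *
from h import *
s=get_state();print(s["ee_pos"],s["force"],s["time_s"])
a=[]
for n in("scene","top"):
    d=snapshot(n);a.append(d["image"][:,:,::-1]);print(reds(d)[0])
r=cv2.resize
z=cv2.INTER_CUBIC
a=np.hstack([np.vstack([r(a[0][165:225,230:296],(400,300),interpolation=z),r(a[0][220:330,110:260],(400,300),interpolation=z)]),r(a[1][70:295,180:380],(400,600),interpolation=z)])
cv2.imwrite("pics/k7.png",a)
```

```text
[0.64826371 0.10457612 0.24170082] [-0.67213728  0.08496958  0.64228949] 26.9
[(array([265.37, 161.11]), array([263, 159,   6,   6,  27], dtype=int32)), (array([262.22, 195.85]), array([255, 187,  14,  17, 162], dtype=int32))]
[(array([278.2 , 259.03]), array([270, 255,  18,   9, 141], dtype=int32))]
```

View pics/k7.png

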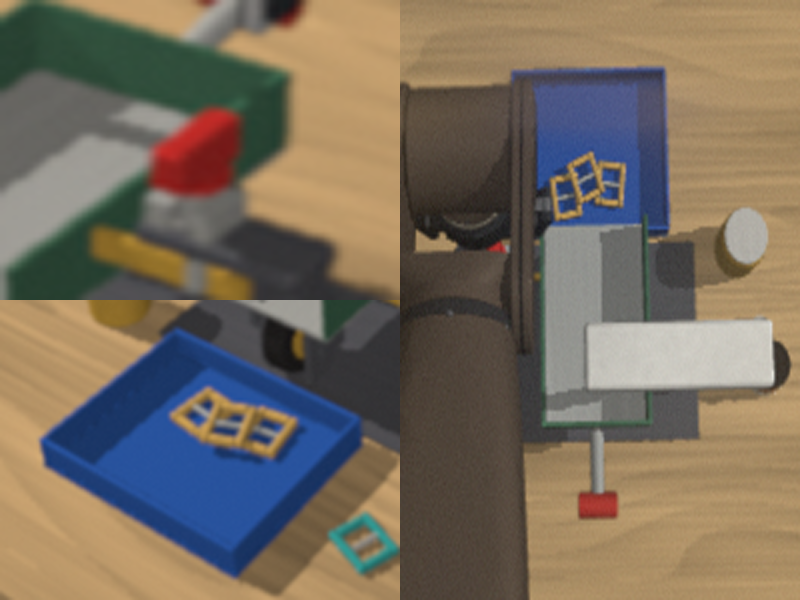

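The knob is home and in line: its scene bounding box (255,187,14,17) is the same as before the pull. The buckles lie in the tray, the barrow stands on its legs and the gripper is clear.

```bash
python3 -c "
from plant import *
print(close_job())"
```

```text
the job is handed in; nothing more can be done
None
```

The job is handed in, but no verdict came back. In the last pictures all three buckles lie in the blue tray, the barrow stands on its legs, the lock knob is home and in line, and the gripper is clear.

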